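# Nest the clean preserve pots, spray them and cover the stack

### The job

Put the clean preserve pots away: lift the wooden lid off the cork mat, and nest all the white pots, upright one inside another, in a single stack standing on the cork mat. Then press the nozzle cap of the pump bottle beside it right down and let it spring back, to mist the finished stack, and last of all seat the lid in the mouth of the top pot. Leave the full jars where they are.

Things in the scene. Friction and masses are not known exactly. Their poses are not given: they have to be found in the camera images.
- mat_top (a point): centre of the top of the cork mat (100 mm dia), 16 mm above the table, on a pale wooden board (130 x 300, 12 thick) fixed to the table. z up; +y runs along the board to the pump bottle, whose axis is at y = +170 mm; the board spans y = -65 to +235 and x = -65 to +65 mm in this frame
- cap_top (a point): centre of the flat top of the white nozzle cap (34 mm dia, 18 high) of the grey pump bottle (64 mm dia) fixed on the board; with the cap up it is 182 mm above the table. A small spout on the cap points to the mat: 10 thick, reaching 45 from the axis, its top at least 4 mm below the cap top
- cap (a joint): how far the nozzle cap is pressed down, m: 0 up (at rest), 0.010 fully down. A spring returns it: about 2 N starts it, under 6 N is fully down
- lid: round dark wooden lid, 90 g. Origin: centre of the underside, z up. Plug tapering from 38 mm dia at the bottom to 46, 8 high; then a flange 72 dia from 8 to 17 up, then an upright round knob 24 dia from 17 to 47 up. Seated in a pot, plug in the bore and flange on the rim, its origin is 56 mm above the pot origin. Starts upright on the mat, roughly centred
- jar_plum: bystander: full dark jar with a brass-coloured lid, 76 mm in diameter, 110 high; origin under its centre
- jar_apricot: bystander: full orange jar with a brass-coloured lid, 68 mm in diameter, 85 high; origin under its centre
- jar_cherry: bystander: full red jar with a brass-coloured lid, 72 mm in diameter, 100 high; origin under its centre
- pot0: white glazed pot, low heavy-based, 64 mm high, open top, 130-210 g; 3 to 5 identical ones present, absent ones None. Origin under its centre, z up. Foot dia 47, 57 at 28 up, sloping shoulder, straight band dia 66 from 32 up to the rim; wall 3, bore 60, inner floor 8 up. Nested, its foot is in the lower pot's bore, its shoulder on that rim, 35 (+-1) above it. Starts upright on the table
- pot1: white glazed pot, low heavy-based, 64 mm high, open top, 130-210 g; 3 to 5 identical ones present, absent ones None. Origin under its centre, z up. Foot dia 47, 57 at 28 up, sloping shoulder, straight band dia 66 from 32 up to the rim; wall 3, bore 60, inner floor 8 up. Nested, its foot is in the lower pot's bore, its shoulder on that rim, 35 (+-1) above it. Starts upright on the table
- pot2: white glazed pot, low heavy-based, 64 mm high, open top, 130-210 g; 3 to 5 identical ones present, absent ones None. Origin under its centre, z up. Foot dia 47, 57 at 28 up, sloping shoulder, straight band dia 66 from 32 up to the rim; wall 3, bore 60, inner floor 8 up. Nested, its foot is in the lower pot's bore, its shoulder on that rim, 35 (+-1) above it. Starts upright on the table
- pot3: white glazed pot, low heavy-based, 64 mm high, open top, 130-210 g; 3 to 5 identical ones present, absent ones None. Origin under its centre, z up. Foot dia 47, 57 at 28 up, sloping shoulder, straight band dia 66 from 32 up to the rim; wall 3, bore 60, inner floor 8 up. Nested, its foot is in the lower pot's bore, its shoulder on that rim, 35 (+-1) above it. Starts upright on the table
- pot4: white glazed pot, low heavy-based, 64 mm high, open top, 130-210 g; 3 to 5 identical ones present, absent ones None. Origin under its centre, z up. Foot dia 47, 57 at 28 up, sloping shoulder, straight band dia 66 from 32 up to the rim; wall 3, bore 60, inner floor 8 up. Nested, its foot is in the lower pot's bore, its shoulder on that rim, 35 (+-1) above it. Starts upright on the table
There are look-alikes about, which are no part of the job. What is shaped like the pot2 but blue or pink is not meant.

How it is judged (in metres and radians):
On the way, in this order (a step that is already met when the one before it is completed fails the run):
1. all pots present are nested in one stack on the cork mat (horizontal distance between each of pot0, pot1, pot2, pot3, pot4 and mat_top below 0.03 m and angle between each of pot0, pot1, pot2, pot3, pot4's own z axis and vertical below 0.12 rad and (z of pot0 in the frame of mat_top between -0.006 and 0.006 m or z of pot0 in the frame of mat_top between 0.0291 and 0.0411 m or z of pot0 in the frame of mat_top between 0.0642 and 0.0762 m or z of pot0 in the frame of mat_top between 0.0993 and 0.1113 m or z of pot0 in the frame of mat_top between 0.1344 and 0.1464 m) and (z of pot1 in the frame of mat_top between -0.006 and 0.006 m or z of pot1 in the frame of mat_top between 0.0291 and 0.0411 m or z of pot1 in the frame of mat_top between 0.0642 and 0.0762 m or z of pot1 in the frame of mat_top between 0.0993 and 0.1113 m or z of pot1 in the frame of mat_top between 0.1344 and 0.1464 m) and (z of pot2 in the frame of mat_top between -0.006 and 0.006 m or z of pot2 in the frame of mat_top between 0.0291 and 0.0411 m or z of pot2 in the frame of mat_top between 0.0642 and 0.0762 m or z of pot2 in the frame of mat_top between 0.0993 and 0.1113 m or z of pot2 in the frame of mat_top between 0.1344 and 0.1464 m) and (z of pot3 in the frame of mat_top between -0.006 and 0.006 m or z of pot3 in the frame of mat_top between 0.0291 and 0.0411 m or z of pot3 in the frame of mat_top between 0.0642 and 0.0762 m or z of pot3 in the frame of mat_top between 0.0993 and 0.1113 m or z of pot3 in the frame of mat_top between 0.1344 and 0.1464 m) and (z of pot4 in the frame of mat_top between -0.006 and 0.006 m or z of pot4 in the frame of mat_top between 0.0291 and 0.0411 m or z of pot4 in the frame of mat_top between 0.0642 and 0.0762 m or z of pot4 in the frame of mat_top between 0.0993 and 0.1113 m or z of pot4 in the frame of mat_top between 0.1344 and 0.1464 m)), for 0.3 s.
2. the nozzle cap is pressed right down (8 mm or more of 10) (value of joint cap above 0.008 m), for 0.05 s.
3. the nozzle cap has sprung back up (value of joint cap below 0.002 m), for 0.1 s.
4. the lid is seated on the top pot (horizontal distance between lid and mat_top below 0.035 m and angle between lid's own z axis and vertical below 0.12 rad and (z of lid in the frame of mat_top between 0.1192 and 0.1332 m or z of lid in the frame of mat_top between 0.1543 and 0.1683 m or z of lid in the frame of mat_top between 0.1894 and 0.2034 m)), for 0.3 s.
At the end, for the whole second after the job is handed in: All pots present upright (0.12 rad) in one nested stack within 30 mm of the mat's axis, each at a multiple of 35.1 mm above the mat (6 mm); lid level and seated on the top pot (56 mm above its origin, 7 mm; 35 mm of the axis); nozzle cap up (2 mm); all at rest (all of step 1 and all of step 4 and value of joint cap below 0.002 m and linear speed of each of pot0, pot1, pot2, pot3, pot4, lid below 0.02 m/s); the robot touches nothing.
It fails at once if a full jar (jar_plum) is shifted by more than 50 mm or knocked over (distance of jar_plum from where it was at the start of the episode above 0.05 m or angle between jar_plum's own z axis and vertical above 0.4 rad).
It fails at once if a full jar (jar_apricot) is shifted by more than 50 mm or knocked over (distance of jar_apricot from where it was at the start of the episode above 0.05 m or angle between jar_apricot's own z axis and vertical above 0.4 rad).
It fails at once if a full jar (jar_cherry) is shifted by more than 50 mm or knocked over (distance of jar_cherry from where it was at the start of the episode above 0.05 m or angle between jar_cherry's own z axis and vertical above 0.4 rad).
Of pot0, pot1, pot2, pot3, pot4 only 3 to 5 are there at a start; the rules pass over those that are not, and their reading is None.
At some moment in a run one of lid may be knocked a few centimetres aside while the robot is not near it.
It also fails if it takes over 210 s, if anything falls off the work surface, if the arm or the gripper's body presses on something with over 40 N, if the wrist force passes 120 N, or if a joint passes its speed limit or range.

### The arm

A 6-joint arm with a two-finger parallel gripper is mounted at the origin on the work surface. World frame = base frame: x ahead of the robot, y to its left, z up, the work surface at z = 0. Lengths are in mm, angles in rad, forces in N, time in s.
With the tool pointing down it reaches from about 350 to 725 mm from the base axis. Payload 6 kg.
Tool frame: the origin (TCP) lies on the centre line of the jaws, within the pads' length; the fingertips stand 19 mm ahead of it and the grasp point (between the pads) is the TCP (manip.tip_reach is the distance from the TCP to the fingertips, in mm); z points along the fingers, y is the line along which they close (so a half turn about z gives the same grasp; the last joint's range is limited). The gripper opens to 85 mm and grips with 20 to 120 N. Pads are 22 mm wide; open, the fingers measure 114 mm over their backs; the gripper's body (76 mm by 85 mm) begins 54 mm behind the grasp point. The pads swing forward as they close: fully open they stand 13 mm farther back than shut.
Start: joints at [1.564, 0.04, 0.085, 0, -1.615, -0.334], TCP at [200.518, 565.481, 250.261] pointing down, gripper open.
Joint ranges: [-2.56, 2.56], [-1.29, 2.01], [-1.08, 1.49], [-3.29, 1.98], [-2.81, -0.18], [-2.99, 2.99]. Speed limits (rad/s): [2.57, 2.57, 3.01, 3.14, 3.14, 3.14].

### API

Orientations are given as [roll, pitch, yaw] about the fixed x, y, z axes, in that order (R = Rz(yaw) Ry(pitch) Rx(roll)).
In Python, from bench import manip gives the robot as it stands.
- The arm moves only by the shell command python3 -m crank 'ROWS'. ROWS is JSON, a list that holds one entry, the list of rows, each a list of 5 numbers: the opening, from -1 (shut) to 1 (fully open), then the shift along the tool's x, y, z as a fraction of full scale, then the turn about the tool's z as a fraction of full scale. In form: [[[hand, x, y, z, twist], ...]]. A call has 1 to 5 rows; each row shifts and turns the commanded pose from where the row before left it, along the tool's axes as they then stand; what a row does not reach is not made up. Full scale, the value 1, is 100 mm for a shift and pi/2 rad for a turn. A row lasts 1/8 s, in which the tool goes at most 62.5 mm and 10.7 degrees, less where a joint would pass 70% of its speed; a pose out of reach is approached as far as the arm can. A call with a number of a shift or a turn outside -1 to 1 is refused whole. A call with a gripper value outside its range is refused whole. The fingers move at their own pace and stop on an object; the grip force is fixed at half the most. Time passes only in rows, so rows that do not move let the fingers close. It gives the time, the measured TCP pose, the force, the opening and the grip force at its end, in the units of the state.
- manip.sense(): the state, without advancing time (a new reading comes with each control period).
- manip.grab_frame(name): name is "scene" or "top" or "wrist"; returns a dict with "image" (480x640x3 uint8, red, green, blue), "fx", "fy", "cx", "cy" (pixels), "k1" (the pictures are not rectified: a ray, as slopes to the right and down, at radius r is drawn at 1 + k1 r^2 times it, then the intrinsics apply), "rvec" (rotation vector, rad) and "tvec" (3), from world to camera coordinates, as OpenCV has them. Camera axes: x right, y down, z forward; pixel columns grow to the right and rows downward; lengths in mm; the calibration is good to about 2 mm. A picture is of the moment at which its call begins. There is no depth.
- manip.sign_off(): hands the job in; it is judged then, once.
The state is a dict: "clock": time; "q": joint angles; "dq": joint speeds; "joint_efforts": joint torques, N m; "position": TCP position; "tool_rot": TCP orientation; "contact_force": force on the tool from outside, world axes, zero at the start; "moment": the same for the moment, N m; "width": finger opening in mm; "finger_force": force on a finger pad.
Only numpy, scipy, OpenCV 4.12 (cv2) and the standard library are available. Lean on these libraries where they do the work, as an engineer would, in place of code of your own. Each camera call takes 0.05 s, during which the arm holds its last target. There are 200 camera calls.

## Working session

There is one attempt and no reset: what is moved stays moved. The work goes in short steps, Python scripts to look and compute and a shell command to move; the robot and the scene stay as the last step left them, time stands still between calls to the robot, and variables do not carry over. Pictures are saved under pics/ and viewed, at most 14 in all, crops included, and the job is handed in when it is done.

```bash
ls; mkdir -p pics
cat > h.py <<'E'
import numpy as np, cv2, pickle
from bench import manip
def grab(n,tag):
    f=manip.grab_frame(n); pickle.dump(f,open(f'pics/{tag}.pkl','wb'))
    cv2.imwrite(f'pics/{tag}.png',cv2.cvtColor(f['image'],cv2.COLOR_RGB2BGR)); return f
def load(tag): return pickle.load(open(f'pics/{tag}.pkl','rb'))
def ray(f,u,v):
    xd=np.array([(u-f['cx'])/f['fx'],(v-f['cy'])/f['fy']]); x=xd.copy()
    for _ in range(20): x=xd/(1+f['k1']*(x@x))
    R=cv2.Rodrigues(np.array(f['rvec'],float))[0]; t=np.array(f['tvec'],float).ravel()
    return -R.T@t, R.T@np.r_[x,1]
def atz(f,u,v,z):
    c,d=ray(f,u,v); return c+d*(z-c[2])/d[2]
def proj(f,p):
    R=cv2.Rodrigues(np.array(f['rvec'],float))[0]; q=R@np.array(p,float)+np.array(f['tvec'],float).ravel()
    x=q[:2]/q[2]; x=x*(1+f['k1']*(x@x)); return np.array([f['fx']*x[0]+f['cx'],f['fy']*x[1]+f['cy']])
def tri(*obs):
    A=np.zeros((3,3));b=np.zeros(3)
    for f,u,v in obs:
        c,d=ray(f,u,v); d=d/np.linalg.norm(d); P=np.eye(3)-np.outer(d,d); A+=P;b+=P@c
    return np.linalg.solve(A,b)
E
python3 - <<'E'
from h import *
for n in ("scene","top","wrist"):
    f=grab(n,n+"0"); print(n,f['fx'],f['k1'],ray(f,320,240))
s=manip.sense();print(s)
E
```

```text
pics
scene 477.66657434452054 -0.09484284660183025 (array([ 818.35320458, -366.64436517,  786.72686572]), array([-0.32881064,  0.50143838, -0.80047413]))
top 556.168529657878 -0.119129186637584 (array([ 404.83306737,   11.86141637, 1253.13176148]), array([ 0.13981598, -0.02604562, -0.98995533]))
wrist 332.9330338650044 -0.03843137207546226 (array([270.52936198, 542.15889407, 372.54704894]), array([-0.27181565,  0.09153523, -0.95799359]))
{'clock': 0.15, 'q': array([ 1.56371583e+00,  4.07027366e-02,  8.40149733e-02, -2.90167971e-04,
       -1.61547592e+00, -3.33699793e-01]), 'dq': array([-0.00098278, -0.00129983,  0.00490336,  0.00312685, -0.00085652,
        0.00122205]), 'joint_efforts': array([-2.12374071e-03, -3.68622673e+01,  3.47691321e+01,  6.93615004e+00,
       -4.40785472e-03, -1.92973893e-06]), 'position': array([200.41259893, 565.30482066, 249.48704267]), 'tool_rot': array([ 3.14020577e+00, -1.73961571e-04, -3.40767407e-01]), 'contact_force': array([-0.40950421, -0.17276028, -0.4521572 ]), 'moment': array([-0.00857858, -0.02868319,  0.04302624]), 'finger_force': 0.0, 'width': 84.84126613844609}
```

View pics/top0.png

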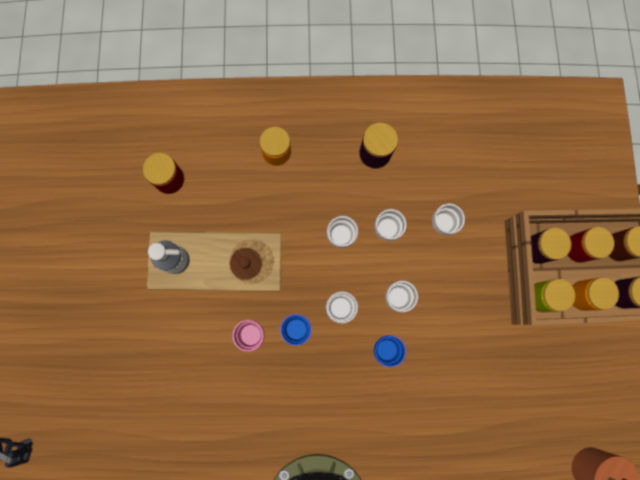

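View pics/scene0.png

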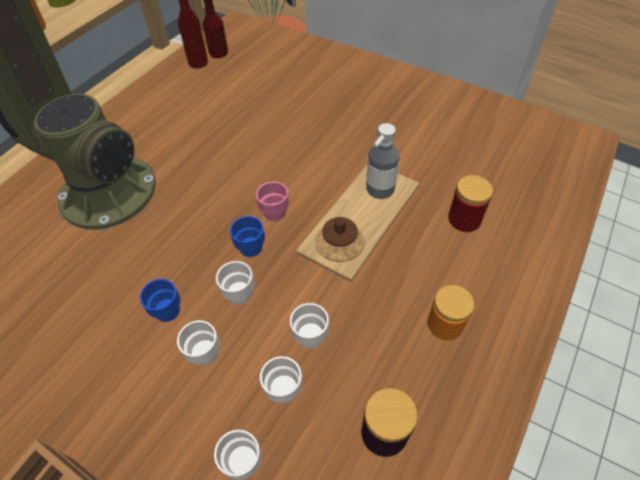

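The top view shows five white pots at about (342,231), (391,225), (449,219), (342,307) and (402,297). The lid is at (246,262) and the cap at (156,252), with blue and pink decoys below. Next I fit the pot silhouettes in both views with z free.

```bash
cat > fit.py <<'E'
from h import *
from scipy.optimize import least_squares
a=np.linspace(0,2*np.pi,48,endpoint=False)
prof=[(23.5,0),(28.5,28),(33,32),(33,64)]
P=np.array([(r*np.cos(t),r*np.sin(t),z) for r,z in prof for t in a])
def meas(f):
    im=f['image'].astype(int); m=((im.min(2)>105)&(im.max(2)-im.min(2)<45)).astype(np.uint8)
    m=cv2.morphologyEx(m,cv2.MORPH_CLOSE,np.ones((5,5)))
    n,l,s,c=cv2.connectedComponentsWithStats(m)
    return [(s[i,0],s[i,1],s[i,0]+s[i,2]-1,s[i,1]+s[i,3]-1,c[i]) for i in range(1,n) if 400<s[i,4]<3000]
def box(f,p):
    q=np.array([proj(f,p+x) for x in P]); return np.r_[q.min(0),q.max(0)]
E
python3 - <<'E'
from fit import *
T,S=load('top0'),load('scene0')
mt,ms=meas(T),meas(S)
print(len(mt),len(ms))
for m in mt:
    if m[1]<120: continue
    g=atz(T,(m[0]+m[2])/2,(m[1]+m[3])/2,50)
    g[2]=0; gs=box(S,g); c=(gs[:2]+gs[2:])/2
    k=min(ms,key=lambda k:np.hypot(*(np.array([(k[0]+k[2])/2,(k[1]+k[3])/2])-c)))
    r=least_squares(lambda p:np.r_[box(T,p)-m[:4],box(S,p)-k[:4]],g)
    print(m[:4],k[:4],np.round(r.x,1),'rms',np.round(np.sqrt((r.fun**2).mean()),2))
for t,f,(x0,x1,y0,y1),s in (('t',T,(140,290,225,300),5),('s',S,(295,425,115,280),3.6)):
    im=cv2.resize(f['image'][y0:y1,x0:x1],None,fx=s,fy=s,interpolation=cv2.INTER_CUBIC)
    cv2.imwrite(f'pics/c_{t}.png',im[:,:,::-1])
E
```

```text
5 6
(np.int32(433), np.int32(203), np.int32(464), np.int32(233)) (np.int32(214), np.int32(430), np.int32(261), np.int32(479)) [ 617.2 -304.6    4.7] rms 0.9
(np.int32(375), np.int32(209), np.int32(406), np.int32(239)) (np.int32(260), np.int32(356), np.int32(301), np.int32(402)) [ 606.4 -174.5    4.4] rms 0.86
(np.int32(327), np.int32(216), np.int32(357), np.int32(246)) (np.int32(290), np.int32(303), np.int32(328), np.int32(347)) [593.1 -67.6   2.6] rms 0.81
(np.int32(386), np.int32(281), np.int32(417), np.int32(311)) (np.int32(177), np.int32(320), np.int32(219), np.int32(365)) [ 448.7 -192.     1.7] rms 0.7
(np.int32(326), np.int32(291), np.int32(357), np.int32(322)) (np.int32(216), np.int32(261), np.int32(253), np.int32(303)) [428.9 -61.9   2.7] rms 0.74
```

View pics/c_t.png

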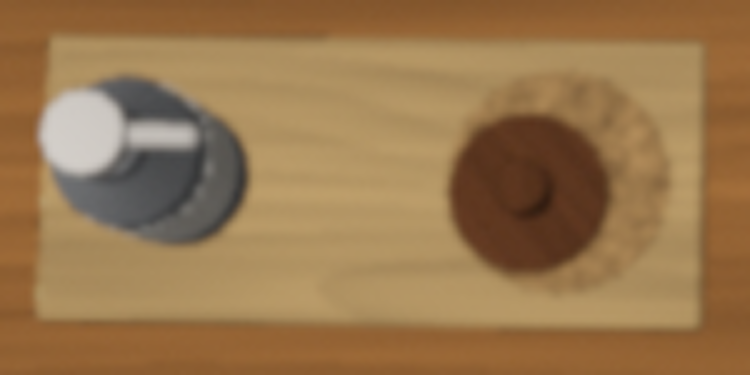

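View pics/c_s.png

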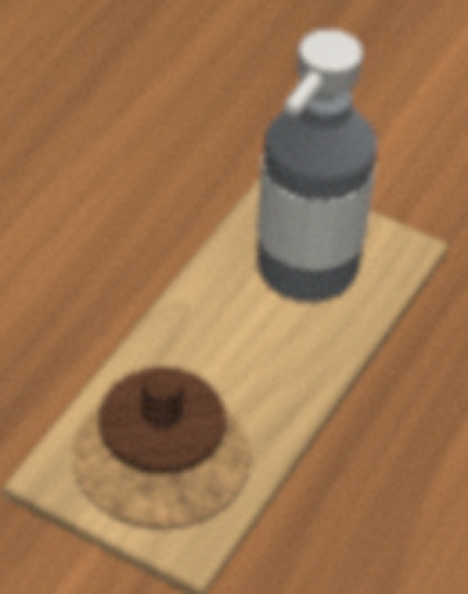

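Crops: in the top crop the cap is at (82,131), the lid flange centre at (529,193) and the mat centre at about (556,182). The board corners there are (52,37), (703,43), (698,328) and (37,320). In the scene crop the cap is at (331,51), the knob top at (162,386), and three board corners are visible.

Run:
```python
from h import *
T,S=load('top0'),load('scene0')
t=lambda x,y:(T,x/5+140-.4,y/5+225-.4)
s=lambda x,y:(S,x/3.6+295-.36,y/3.6+115-.36)
print('cap',tri(t(82,131),s(331,51)), atz(*t(82,131),182),atz(*s(331,51),182))
print('knob',tri(t(521,185),s(162,386)), atz(*s(162,386),63))
print('flange top',tri(t(529,193),s(162,416)),atz(*t(529,193),33))
print('mat',atz(*t(556,182),16))
C=np.array([atz(*t(*c),12)[:2] for c in((52,37),(703,43),(698,328),(37,320))]);print(C)
D=np.array([atz(*s(*c),12)[:2] for c in((5,490),(200,590),(447,245))]);print(D)
c=C.mean(0); ax=(C[0]+C[3]-C[1]-C[2]); ax/=np.linalg.norm(ax)
print('centre',c,'ax',ax,'mat',c-85*ax,'bottle',c+85*ax)
d=D[2]-D[1];d/=np.linalg.norm(d);c2=(D[0]+D[2])/2;print('scene mat',c2-85*d,c2+85*d,np.linalg.norm(D[2]-D[1]))
for n,p in dict(plum=(380,140),apr=(275,143),ch=(160,170),pink=(248,336),blue=(296,330),blue2=(389,351)).items(): print(n,atz(T,*p,64 if 'b' in n or n=='pink' else 95)[:2])
print('tip',manip.tip_reach)
```

```text
cap [541.41504072 304.34105366 181.7243341 ] [541.13142103 304.07820531 182.        ] [541.74527831 304.28638556 182.        ]
knob [529.76118976 145.88853111  59.66356044] [531.18468136 143.6427735   63.        ]
flange top [529.40788805 145.76442116  32.88470362] [528.831204  145.2702855  33.       ]
mat [535.26415582 135.02021979  16.        ]
[[606.08772106 365.21799727]
 [597.41975101  68.67998288]
 [469.15438375  72.61259963]
 [477.71547755 369.51410308]]
[[472.69108132  71.6672935 ]
 [597.81445573  69.16121615]
 [607.27678564 365.56829174]]
centre [537.59433334 219.00617071] ax [0.02902032 0.99957882] mat [535.12760576 134.04197087] bottle [540.06106092 303.97037056]
scene mat [537.27182372 133.66107151] [542.69604324 303.57451372] 296.55807213223113
plum [ 785.60011443 -154.50819064]
apr [782.57198486  73.90470314]
ch [727.87125522 323.36868825]
pink [371.0262342  137.39769062]
blue [381.668751    35.77566752]
blue2 [ 332.77185403 -159.84122696]
tip 19.0
```

```bash
python3 -m crank '[[[1,0,0,0,-0.109],[1,0,0,0,-0.109],[1,0.32,0.42,0,0],[1,0.32,0.42,0,0],[1,0.32,0.42,0,0]]]'; python3 -m crank '[[[1,0.32,0.42,0,0],[1,0.32,0.42,0,0],[1,0.32,0.42,0,0],[1,0.32,0.42,0,0],[1,0.32,0.42,0,0]]]'; python3 -m crank '[[[1,0.32,0.42,0,0],[1,0.32,0.42,0,0],[1,0,0,0,0],[1,0,0,0,0]]]'
python3 -c "
from h import *
s=manip.sense();print(s['clock'],s['position'],s['tool_rot'],s['q'])
f=grab('wrist','w1')
for n,p in dict(knob=(529.5,145.5,63),flange=(529.5,145.5,33),mat=(536,134,16)).items():print(n,proj(f,p))"
```

```text
clock: 0.78
position: [297.3, 438.2, 250.0]
tool_rot: [3.141, 0.0, 0.002]
contact_force: [1.4, -0.2, -0.7]
width: 85.6
finger_force: 0.0
clock: 1.4
position: [457.7, 228.4, 250.2]
tool_rot: [-3.141, 0.0, 0.002]
contact_force: [0.8, 0.5, 0.3]
width: 85.3
finger_force: 0.0
clock: 1.9
position: [521.1, 146.0, 249.9]
tool_rot: [3.141, 0.001, 0.001]
contact_force: [-1.2, 0.2, -0.9]
width: 85.6
finger_force: 0.0
1.9 [521.05658343 145.99756933 249.90111421] [3.14137045e+00 7.08461039e-04 1.01381582e-03] [ 6.44657091e-01 -1.16069036e-01 -6.77362004e-02 -2.47712013e-04
 -1.61982922e+00  9.27141076e-01]
knob [320.82135985 212.62597293]
flange [320.65874572 206.57840437]
mat [331.24678861 197.62978799]
```

View pics/w1.png

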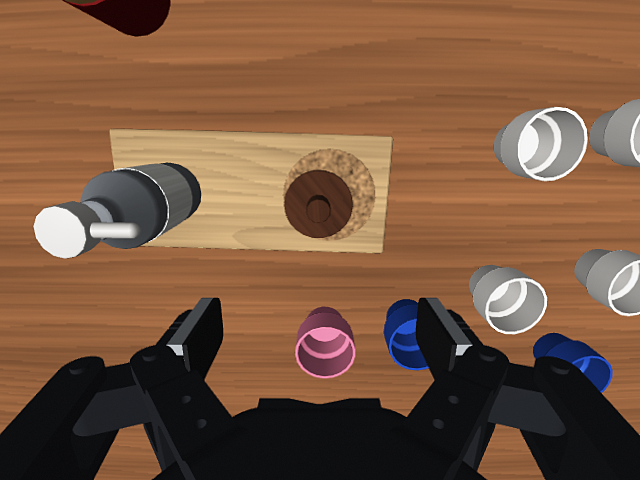

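The wrist view puts the knob at (318,210), which agrees with the prediction to within about 3 px. I'll grasp it.

```bash
python3 -m crank '[[[1,0.085,0.005,0.4,0],[1,0,0,0.5,0],[1,0,0,0.5,0],[1,0,0,0.4,0],[1,0,0,0.12,0]]]'; python3 -m crank '[[[-1,0,0,0,0],[-1,0,0,0,0],[-1,0,0,0,0],[-1,0,0,0,0],[-1,0,0,0,0]]]';python3 -m crank '[[[-1,0,0,0,0],[-1,0,0,0,0]]]'
```

```text
clock: 2.58
position: [527.8, 145.9, 55.7]
tool_rot: [3.14, 0.004, 0.003]
contact_force: [0.2, -0.9, 1.0]
width: 85.5
finger_force: 0.0
clock: 3.2
position: [530.5, 145.9, 59.9]
tool_rot: [-3.141, -0.002, 0.002]
contact_force: [-1.4, 1.9, 6.2]
width: 22.1
finger_force: 58.7
clock: 3.45
position: [530.5, 145.9, 59.9]
tool_rot: [-3.141, -0.002, 0.002]
contact_force: [-1.5, 2.1, 6.7]
width: 21.9
finger_force: 58.7
```

```bash
python3 -m crank '[[[-1,0,0,-0.3,0],[-1,0,0,-0.4,0],[-1,-0.27,-0.28,0,0],[-1,-0.27,-0.28,0,0],[-1,-0.27,-0.28,0,0]]]'; python3 -m crank '[[[-1,-0.29,-0.3,0,0],[-1,0,0,0.3,0],[-1,0,0,0.3,0],[-1,0,0,0.2,0],[-1,0,0,0,0]]]'
```

```text
clock: 4.08
position: [447.5, 229.8, 127.9]
tool_rot: [3.141, 0.001, 0.001]
contact_force: [0.5, 0.4, -0.2]
width: 21.9
finger_force: 59.0
clock: 4.7
position: [418.7, 258.4, 46.7]
tool_rot: [3.139, 0.002, 0.001]
contact_force: [-0.4, -1.2, -0.3]
width: 21.7
finger_force: 59.2
```

```bash
python3 -m crank '[[[-1,0,0,0.02,0],[-1,0,0,0.01,0],[-1,0,0,0,0]]]'
```

```text
clock: 5.08
position: [419.7, 259.5, 45.8]
tool_rot: [-3.141, -0.0, 0.002]
contact_force: [0.4, 0.1, -1.2]
width: 22.1
finger_force: 59.2
```

```bash
python3 -m crank '[[[-1,0,0,0.02,0],[-1,0,0,0.005,0],[1,0,0,0,0],[1,0,0,0,0],[1,0,0,0,0]]]';python3 -m crank '[[[1,0,0,-0.3,0],[1,0,0,-0.6,0],[1,0,0,-0.6,0],[1,0,0.6,0,0],[1,0,0.6,0,0]]]';python3 -m crank '[[[1,0,0.6,0,0],[1,0,0.6,0,0],[1,0.09,0.6,0,0],[1,0,0.22,0,0],[1,0,0,0,0]]]'
python3 -c "
from h import *
s=manip.sense();print(s['clock'],s['position'],s['tool_rot'],s['q'])
f=grab('wrist','w2')
for p in ((428.9,-61.9,64),(593,-68,64),(606.4,-174.5,64),(448.7,-192,64)):print(proj(f,p))"
```

```text
clock: 5.7
position: [419.5, 259.2, 42.6]
tool_rot: [3.141, 0.0, 0.002]
contact_force: [-0.9, 0.2, 0.3]
width: 75.1
finger_force: 0.0
clock: 6.32
position: [419.6, 138.5, 193.4]
tool_rot: [-3.141, -0.001, 0.003]
contact_force: [1.1, -1.0, 0.5]
width: 85.3
finger_force: 0.0
clock: 6.95
position: [428.8, -64.1, 192.7]
tool_rot: [3.141, 0.0, -0.002]
contact_force: [0.0, 0.9, 0.4]
width: 85.5
finger_force: 0.0
6.95 [428.84653039 -64.06198782 192.68551457] [ 3.14132708e+00  2.88750577e-04 -1.69435941e-03] [ 3.22176605e-01 -4.24707393e-01 -4.20751174e-01  1.59873862e-04
 -1.57511080e+00  1.24692606e+00]
[317.87798659 238.56335187]
[3.26331103e+02 1.23422746e-01]
[488.10852603 -20.40994139]
[484.79142995 213.8239534 ]
```

View pics/w2.png

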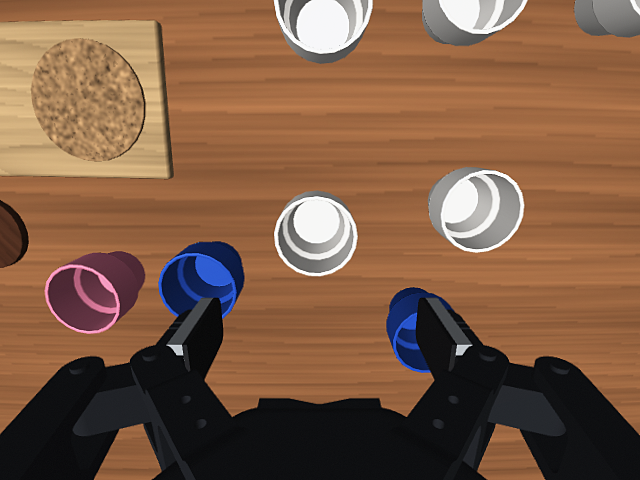

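```bash
python3 -m crank '[[[1,0.02,-0.026,0.5,0],[1,0,0,0.5,0],[1,0,0,0.33,0],[1,0,0,0,0],[-1,0,0,0,0]]]'; python3 -m crank '[[[-1,0,0,0,0],[-1,0,0,0,0],[-1,0,0,0,0]]]'
```

```text
clock: 7.62
position: [432.1, -59.5, 61.7]
tool_rot: [3.141, -0.002, 0.003]
contact_force: [-0.1, -3.2, 2.8]
width: 70.0
finger_force: 1.1
clock: 8.0
position: [433.0, -59.7, 62.8]
tool_rot: [-3.141, -0.005, 0.002]
contact_force: [-0.2, 0.2, 7.2]
width: 64.6
finger_force: 66.7
```

```bash
python3 -m crank '[[[-1,0,0,-0.4,0],[-1,0,0,-0.5,0],[-1,0.2,-0.38,0,0],[-1,0.2,-0.38,0,0],[-1,0.2,-0.38,0,0]]]'; python3 -m crank '[[[-1,0.2,-0.38,0,0],[-1,0.24,-0.42,0,0],[-1,0,0,0,0],[-1,0,0,0,0]]]'
python3 -c "
from h import *
grab('scene','s1');f=grab('scene','s1')
im=cv2.resize(f['image'][150:320,230:430],None,fx=3,fy=3,interpolation=cv2.INTER_CUBIC)
cv2.imwrite('pics/s1c.png',im[:,:,::-1]);print(manip.sense()['position'])"
```

```text
clock: 8.62
position: [491.5, 55.6, 150.7]
tool_rot: [-3.141, -0.001, 0.001]
contact_force: [0.4, -0.9, -1.8]
width: 64.5
finger_force: 67.2
clock: 9.12
position: [534.6, 134.3, 149.9]
tool_rot: [3.141, 0.0, 0.002]
contact_force: [0.0, 0.6, -0.7]
width: 64.2
finger_force: 67.2
[534.5921031  133.61517055 150.29793175]
```

View pics/s1c.png

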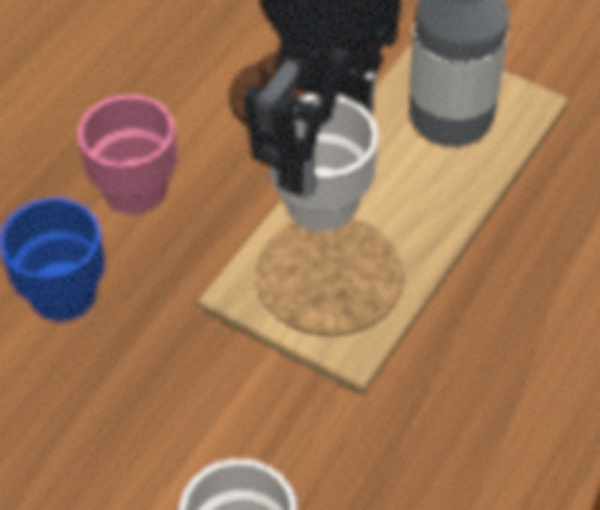

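The pot hangs upright over the mat. Lowering it.

```bash
python3 -m crank '[[[-1,0.01,0,0.35,0],[-1,0,0,0.28,0],[-1,0,0,0.04,0],[-1,0,0,0.03,0],[-1,0,0,0.015,0]]]'; python3 -m crank '[[[-1,0,0,0.01,0],[-1,0,0,0,0]]]'
```

```text
clock: 9.85
position: [536.4, 134.3, 79.8]
tool_rot: [-3.141, -0.002, 0.002]
contact_force: [0.4, -0.2, -1.4]
width: 64.5
finger_force: 67.2
clock: 10.1
position: [536.4, 134.3, 78.9]
tool_rot: [-3.141, -0.002, 0.002]
contact_force: [-1.2, -0.0, 5.4]
width: 64.4
finger_force: 67.8
```

```bash
python3 -m crank '[[[1,0,0,0,0],[1,0,0,0,0],[1,0,0,0,0],[1,0,0,-0.3,0],[1,0,0,-0.6,0]]]'; python3 -m crank '[[[1,0,0,-0.4,0],[1,0,0,0,0],[1,0,0,0,0]]]'
python3 - <<'E'
from fit import *
f=grab('wrist','w3');s=manip.sense();print(s['position'])
for m in meas(f): print(m[:4])
print(proj(f,(536,134,80)))
E
```

```text
clock: 10.72
position: [534.2, 133.5, 165.2]
tool_rot: [3.139, 0.006, 0.002]
contact_force: [0.6, 1.0, 0.6]
width: 85.1
finger_force: 0.0
clock: 11.1
position: [535.4, 134.2, 206.5]
tool_rot: [3.142, 0.001, 0.002]
contact_force: [0.3, -0.1, -1.3]
width: 85.4
finger_force: 0.0
[535.24359095 134.05512224 205.84474495]
(np.int32(14), np.int32(210), np.int32(75), np.int32(286))
(np.int32(0), np.int32(264), np.int32(13), np.int32(310))
(np.int32(589), np.int32(278), np.int32(639), np.int32(348))
[320.88822686 238.59886129]
```

View pics/w3.png

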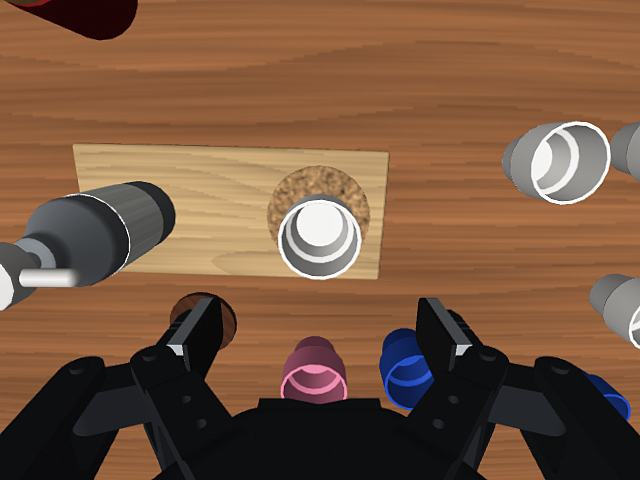

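The rim of the placed pot is centred at (319.5,239), so it stands at about (536,134.5). The next pot's rim is at (570.5,163).

Run:
```python
from fit import *
f=load('w3');g=load('w2')
print(atz(f,319.5,239,80),atz(f,570.5,163,64),atz(g,476.5,210,64),atz(g,316,235.5,64))
```

```text
[535.67181042 135.08474382  80.        ] [594.35403318 -64.98182718  64.        ] [ 451.72205141 -185.02158278   64.        ] [431.41560279 -60.43110952  64.        ]
```

```bash
python3 -m crank '[[[1,0.15,0.5,0,0],[1,0.15,0.5,0,0],[1,0.15,0.5,0,0],[1,0.145,0.49,0,0],[1,0,0,0.45,0]]]'; python3 -m crank '[[[1,0,0,0.55,0],[1,0,0,0.46,0],[1,0,0,0,0],[-1,0,0,0,0],[-1,0,0,0,0]]]';python3 -m crank '[[[-1,0,0,0,0],[-1,0,0,0,0]]]'
```

```text
clock: 11.78
position: [597.2, -68.1, 163.7]
tool_rot: [3.141, -0.004, -0.003]
contact_force: [0.6, 1.1, -1.9]
width: 85.5
finger_force: 0.0
clock: 12.4
position: [597.4, -64.7, 64.8]
tool_rot: [3.142, -0.005, 0.002]
contact_force: [0.6, -0.0, -1.1]
width: 62.7
finger_force: 65.4
clock: 12.65
position: [597.5, -64.7, 64.6]
tool_rot: [3.141, -0.006, 0.002]
contact_force: [0.8, 0.5, 6.4]
width: 62.5
finger_force: 66.3
```

Width is 62.5 against 64.5 for the first pot, so I'll check the grip after lifting.

```bash
python3 -m crank '[[[-1,0,0,-0.4,0],[-1,0,0,-0.5,0],[-1,0,0,-0.3,0],[-1,0,0,0,0]]]'
python3 -c "
from h import *
f=grab('scene','s2');print(manip.sense()['position'])
w=grab('wrist','w4')
u,v=proj(f,(596,-65,150)).astype(int);print(u,v)
a=cv2.resize(f['image'][v-70:v+90,u-80:u+80],(400,400),interpolation=cv2.INTER_CUBIC)
b=cv2.resize(w['image'][180:480,170:470],(400,400))
cv2.imwrite('pics/c2.png',np.hstack([a,b])[:,:,::-1])"
```

```text
clock: 13.15
position: [596.7, -64.6, 185.1]
tool_rot: [-3.141, -0.006, 0.002]
contact_force: [1.2, -0.0, -2.3]
width: 62.6
finger_force: 66.5
[595.83264363 -64.45293743 182.4579912 ]
308 293
```

View pics/c2.png

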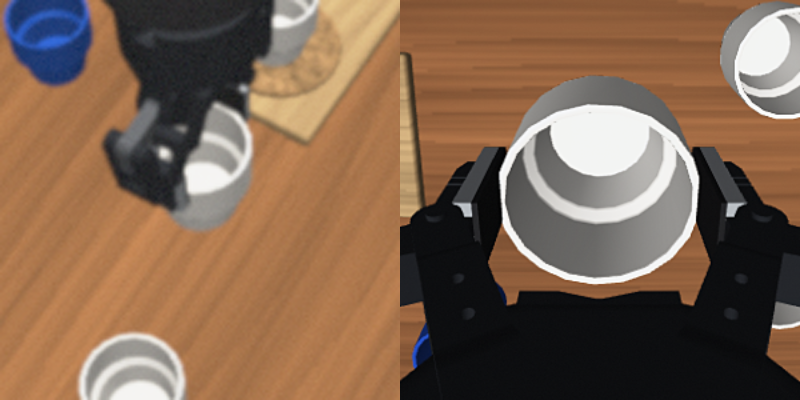

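In hand, the rim is centred at about (318.5,326) in the full wrist picture. Checking the offset and tilt against that.

Run:
```python
from fit import *
w=load('w4'); p=manip.sense()['position'];print(p)
im=w['image'].astype(int)
for z in (176,182,186):print(z,atz(w,318.5,326,z))
# rim and floor ring predicted for level pot, at guessed pose
a=np.linspace(0,2*np.pi,60)
def circ(c,r,z,tilt):
    R=cv2.Rodrigues(np.array([0,tilt,0.]))[0]
    q=np.array([proj(w,np.array(c)+R@np.array([r*np.cos(t),r*np.sin(t),z])) for t in a]); 
    return np.r_[q.min(0),q.max(0)].round(1)
for tilt in(-.1,0,.1):
    for h in (60,65,70):
        c=np.array([p[0]+2,p[1],p[2]-h]);print(tilt,h,'rim',circ(c,33,64,tilt),'floor',circ(c,24,8,tilt))
print('obs rim x',170+100*.75,170+297*.75,'y',180+103*.75,180+283*.75,'floor x',170+150*.75,170+250*.75,'ytop?',180+110*.75,'ybot',180+176*.75)
```

```text
[595.22888852 -64.43288987 180.76998683]
176 [591.68364374 -62.93527438 176.        ]
182 [595.2992092  -62.94703409 182.        ]
186 [597.70958618 -62.9548739  186.        ]
-0.1 60 rim [243.1 268.2 401.  396.3] floor [279.4 235.9 363.2 310.2]
-0.1 65 rim [245.6 263.5 398.3 388.6] floor [280.4 233.5 362.1 306.2]
-0.1 70 rim [247.9 259.2 395.8 381.4] floor [281.3 231.2 361.1 302.4]
0 60 rim [242.  249.3 402.3 390.8] floor [279.4 233.2 363.2 311.1]
0 65 rim [244.6 245.4 399.5 383.1] floor [280.4 230.8 362.2 307.1]
0 70 rim [247.  241.7 396.9 375.7] floor [281.3 228.6 361.1 303.3]
0.1 60 rim [241.2 231.1 403.1 383.3] floor [279.4 230.8 363.2 311.7]
0.1 65 rim [243.8 227.9 400.3 375.5] floor [280.4 228.6 362.2 307.6]
0.1 70 rim [246.3 224.9 397.6 368.2] floor [281.3 226.4 361.1 303.7]
obs rim x 245.0 392.75 y 257.25 392.25 floor x 282.5 357.5 ytop? 262.5 ybot 312.0
```

```bash
python3 -m crank '[[[-1,0,0,0,0],[-1,0,0,0,0],[-1,0,0,0,0]]]'
python3 - <<'E'
from fit import *
w=load('w4');g=grab('wrist','w5')
for f in (w,g):
    im=f['image'].astype(int);b=(im.min(2)>200)
    col=np.where(b[:,318])[0];row=np.where(b[326,:])[0];print(col.min(),col.max(),row.min(),row.max())
E
```

```text
clock: 13.62
position: [595.4, -64.8, 180.7]
tool_rot: [3.141, 0.001, 0.002]
contact_force: [-0.6, -0.7, -1.7]
width: 62.7
finger_force: 66.5
259 392 30 392
259 392 28 392
```

The pot isn't slipping. Moving over the stack and lowering.

```bash
python3 -m crank '[[[-1,-0.15,-0.5,0,0],[-1,-0.15,-0.5,0,0],[-1,-0.15,-0.5,0,0],[-1,-0.14,-0.49,0,0],[-1,0,0,0,0]]]'; python3 -m crank '[[[-1,0,0,0.3,0],[-1,0,0,0.2,0],[-1,0,0,0.05,0],[-1,0,0,0.03,0],[-1,0,0,0,0]]]'
```

```text
clock: 14.3
position: [535.3, 137.0, 181.3]
tool_rot: [-3.141, -0.0, 0.006]
contact_force: [0.4, -0.7, -1.7]
width: 62.7
finger_force: 66.6
clock: 14.92
position: [536.6, 134.0, 124.0]
tool_rot: [-3.141, -0.001, 0.001]
contact_force: [0.4, -0.0, -2.6]
width: 62.7
finger_force: 66.6
```

```bash
python3 -m crank '[[[-1,0,0,0.03,0],[-1,0,0,0.02,0],[-1,0,0,0,0]]]';python3 -m crank '[[[-1,0,0,0.02,0],[-1,0,0,0.01,0],[-1,0,0,0,0]]]'
```

```text
clock: 15.3
position: [536.3, 134.1, 118.3]
tool_rot: [3.141, -0.0, 0.002]
contact_force: [0.6, 0.3, -1.4]
width: 62.5
finger_force: 66.6
clock: 15.68
position: [536.7, 134.2, 116.1]
tool_rot: [-3.141, -0.001, 0.002]
contact_force: [1.0, -0.6, 2.3]
width: 62.6
finger_force: 67.0
```

```bash
python3 -m crank '[[[1,0,0,0,0],[1,0,0,0,0],[1,0,0,0,0],[1,0,0,-0.3,0],[1,0,0,-0.6,0]]]'; python3 -m crank '[[[1,0,0,-0.4,0],[1,0,0,0,0],[1,0,0,0,0]]]'
python3 - <<'E'
from fit import *
f=grab('wrist','w6');s=manip.sense();print(s['position'],proj(f,(535.7,134.5,115)))
def cross(f,u,v):
    im=f['image'].astype(int);b=(im.min(2)>215)
    c=np.where(b[:,u])[0];r=np.where(b[v,240:400])[0]+240;print('col',c.min(),c.max(),'row',r.min(),r.max())
cross(f,319,240)
E
```

```text
clock: 16.3
position: [534.9, 133.6, 203.4]
tool_rot: [3.139, 0.006, 0.002]
contact_force: [1.0, 0.5, 1.5]
width: 85.0
finger_force: 0.0
clock: 16.68
position: [536.0, 134.2, 244.5]
tool_rot: [3.142, 0.001, 0.002]
contact_force: [0.6, 0.3, 0.2]
width: 85.3
finger_force: 0.0
[535.77921231 134.1100031  243.86609366] [320.27583878 238.5075988 ]
col 193 278 row 278 359
```

View pics/w6.png

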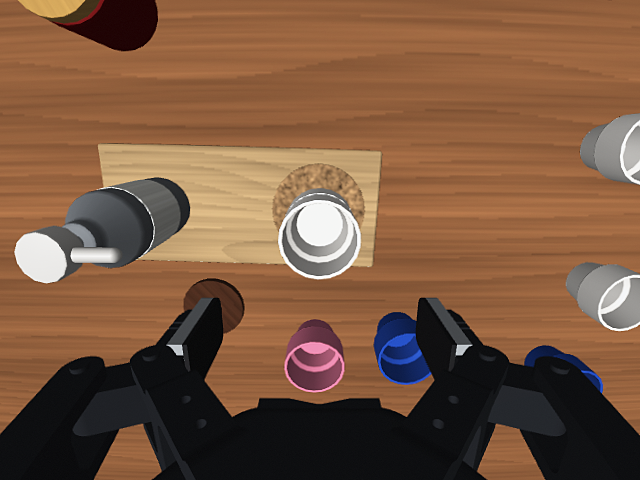

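The stack is nested well, with its rim centred at (319,239). Next the pot near (450,-188), with a measurement from above.

```bash
python3 -m crank '[[[1,-0.14,0.53,0.05,0],[1,-0.14,0.53,0.05,0],[1,-0.14,0.53,0.1,0],[1,-0.14,0.53,0.1,0],[1,-0.14,0.53,0.1,0]]]'; python3 -m crank '[[[1,-0.14,0.53,0.1,0],[1,0,0,0,0],[1,0,0,0,0]]]'
python3 - <<'E'
from fit import *
f=grab('wrist','w7');s=manip.sense();print(s['position'],proj(f,(451,-188,64)))
for m in meas(f):
    print(m[:4],atz(f,(m[0]+m[2])/2,(m[1]+m[3])/2,64)[:2])
im=f['image'].astype(int);b=(im.min(2)>215)
n,l,st,c=cv2.connectedComponentsWithStats(b.astype(np.uint8))
for i in range(1,n):
    if st[i,4]>100: print('b',st[i])
print(atz(f,320,239,64))
E
```

```text
clock: 17.35
position: [465.4, -132.5, 203.7]
tool_rot: [3.141, 0.002, 0.002]
contact_force: [1.2, -0.1, -0.1]
width: 85.7
finger_force: 0.0
clock: 17.73
position: [452.4, -184.0, 194.4]
tool_rot: [-3.142, 0.001, 0.001]
contact_force: [-0.2, -0.0, 0.4]
width: 85.7
finger_force: 0.0
[ 452.78441338 -183.45137279  194.81007407] [325.6724157 239.5105456]
b [ 256    0   97   70 3281]
b [ 450    0   95   56 2340]
b [ 288  200   81   79 2775]
[ 451.42230895 -183.49069994   64.        ]
```

```bash
python3 -m crank '[[[1,0,0.065,0.4,0],[1,0,0,0.5,0],[1,0,0,0.44,0],[1,0,0,0,0],[-1,0,0,0,0]]]'; python3 -m crank '[[[-1,0,0,0,0],[-1,0,0,0,0],[-1,0,0,0,0],[-1,0,0,0,0]]]'
```

```text
clock: 18.4
position: [454.2, -190.2, 63.6]
tool_rot: [3.14, -0.002, 0.003]
contact_force: [-0.4, 0.5, 1.1]
width: 69.8
finger_force: 0.0
clock: 18.9
position: [454.9, -190.7, 64.9]
tool_rot: [3.141, -0.006, 0.002]
contact_force: [-0.2, 0.7, 5.4]
width: 64.1
finger_force: 66.4
```

```bash
python3 -m crank '[[[-1,0,0,-0.4,0],[-1,0,0,-0.55,0],[-1,0,0,-0.5,0],[-1,0.14,-0.54,0,0],[-1,0.14,-0.54,0,0]]]'; python3 -m crank '[[[-1,0.14,-0.54,0,0],[-1,0.14,-0.54,0,0],[-1,0.14,-0.54,0,0],[-1,0.14,-0.54,0,0],[-1,0,0,0,0]]]';  python3 -m crank '[[[-1,0,0,0,0],[-1,0,0,0,0]]]'
python3 - <<'E'
from fit import *
f=grab('wrist','w8');s=manip.sense();print(s['position'])
im=f['image'].astype(int);b=(im.min(2)>200)
col=np.where(b[:,318])[0];row=np.where(b[326,:])[0];print(col.min(),col.max(),row.min(),row.max())
E
```

```text
clock: 19.52
position: [481.0, -81.3, 208.1]
tool_rot: [-3.14, -0.003, -0.0]
contact_force: [0.0, 0.1, -2.2]
width: 64.1
finger_force: 67.4
clock: 20.15
position: [536.3, 136.9, 206.0]
tool_rot: [-3.141, 0.001, 0.005]
contact_force: [-1.1, -0.6, -1.8]
width: 63.7
finger_force: 67.5
clock: 20.4
position: [536.2, 132.8, 206.9]
tool_rot: [-3.141, -0.001, 0.001]
contact_force: [-0.7, -0.2, -2.0]
width: 64.0
finger_force: 67.5
[536.21107033 132.70423538 206.90639276]
201 394 245 394
```

```bash
python3 -m crank '[[[-1,0.005,-0.015,0.25,0],[-1,0,0,0.2,0],[-1,0,0,0.03,0],[-1,0,0,0.02,0],[-1,0,0,0,0]]]'; python3 -m crank '[[[-1,0,0,0.02,0],[-1,0,0,0.02,0],[-1,0,0,0,0]]]'; python3 -m crank '[[[-1,0,0,0.015,0],[-1,0,0,0,0]]]'
```

```text
clock: 21.08
position: [537.1, 135.1, 157.1]
tool_rot: [-3.141, -0.001, 0.002]
contact_force: [0.6, 0.2, -2.4]
width: 63.9
finger_force: 67.5
clock: 21.45
position: [536.8, 135.2, 152.4]
tool_rot: [3.142, -0.0, 0.002]
contact_force: [0.3, 0.5, -1.6]
width: 64.0
finger_force: 67.6
clock: 21.7
position: [537.2, 135.1, 151.8]
tool_rot: [-3.141, -0.002, 0.002]
contact_force: [0.8, -0.7, 2.4]
width: 64.3
finger_force: 68.0
```

```bash
python3 -m crank '[[[1,0,0,0.01,0],[1,0,0,0,0],[1,0,0,0,0],[1,0,0,-0.3,0],[1,0,0,-0.6,0]]]'; python3 -m crank '[[[1,0,0,-0.4,0],[1,0,0,0,0],[1,0,0,0,0]]]'
python3 - <<'E'
from fit import *
f=grab('wrist','w9');s=manip.sense();print(s['position'],proj(f,(535.7,134.5,150)))
im=f['image'].astype(int);b=(im.min(2)>215)
c=np.where(b[:,319])[0];r=np.where(b[240,240:400])[0]+240;print('col',c.min(),c.max(),'row',r.min(),r.max())
E
python3 -m crank '[[[1,0.12,0.51,0,0],[1,0.12,0.51,0.1,0],[1,0.12,0.51,0.2,0],[1,0.12,0.51,0.2,0],[1,0.12,0.51,0.2,0]]]'; python3 -m crank '[[[1,0.1,0.51,0.1,0],[1,0,0,0.05,0],[1,0,0,0,0],[1,0,0,0,0]]]'
python3 - <<'E'
from fit import *
f=grab('wrist','w10');s=manip.sense();print(s['position'],proj(f,(606,-172,64)))
im=f['image'].astype(int);b=(im.min(2)>215)
n,l,st,c=cv2.connectedComponentsWithStats(b.astype(np.uint8))
for i in range(1,n):
    if st[i,4]>100: print('b',st[i])
E
```

```text
clock: 22.32
position: [535.5, 134.8, 237.9]
tool_rot: [3.139, 0.006, 0.002]
contact_force: [0.5, -0.1, -0.2]
width: 85.5
finger_force: 0.0
clock: 22.7
position: [536.5, 135.3, 279.0]
tool_rot: [3.142, 0.001, 0.002]
contact_force: [0.1, -0.6, -0.8]
width: 85.6
finger_force: 0.0
[536.3345337  135.17504569 278.37579717] [321.60463414 239.34449074]
col 188 279 row 280 361
clock: 23.38
position: [596.7, -121.4, 207.6]
tool_rot: [3.142, 0.002, 0.002]
contact_force: [0.9, -0.4, 0.3]
width: 85.1
finger_force: 0.0
clock: 23.88
position: [607.3, -169.8, 195.0]
tool_rot: [3.141, -0.0, 0.003]
contact_force: [-0.2, -0.0, 0.4]
width: 85.2
finger_force: 0.0
[ 607.36574967 -169.73571693  195.33548517] [323.30134022 239.36955022]
b [ 447  186   81   79 2143]
b [ 283  198   82   78 2679]
```

```bash
python3 -m crank '[[[1,0.01,0.033,0.4,0],[1,0,0,0.5,0],[1,0,0,0.445,0],[1,0,0,0,0],[-1,0,0,0,0]]]'; python3 -m crank '[[[-1,0,0,0,0],[-1,0,0,0,0],[-1,0,0,0,0],[-1,0,0,0,0]]]'; python3 -c "
from h import *
print(atz(load('w10'),487,225,64))"
```

```text
clock: 24.55
position: [609.6, -173.9, 63.2]
tool_rot: [3.14, -0.003, 0.003]
contact_force: [0.4, 0.7, 0.6]
width: 69.8
finger_force: 0.0
clock: 25.05
position: [610.4, -174.1, 64.5]
tool_rot: [3.141, -0.006, 0.002]
contact_force: [-0.0, 1.4, 7.6]
width: 63.8
finger_force: 66.8
[ 618.20848822 -301.98445858   64.        ]
```

```bash
python3 -m crank '[[[-1,0,0,-0.4,0],[-1,0,0,-0.6,0],[-1,0,0,-0.6,0],[-1,0,0,-0.2,0],[-1,-0.12,-0.51,0,0]]]'; python3 -m crank '[[[-1,-0.12,-0.51,0,0],[-1,-0.12,-0.51,0,0],[-1,-0.12,-0.51,0,0],[-1,-0.12,-0.51,0,0],[-1,-0.11,-0.51,0,0]]]';  python3 -m crank '[[[-1,0,0,0,0],[-1,0,0,0,0],[-1,0,0,0,0]]]'
python3 - <<'E'
from fit import *
f=grab('wrist','w11');s=manip.sense();print(s['position'])
im=f['image'].astype(int);b=(im.min(2)>200)
col=np.where(b[:,318])[0];row=np.where(b[326,:])[0];print(col.min(),col.max(),row.min(),row.max())
E
```

```text
clock: 25.68
position: [596.7, -124.5, 242.5]
tool_rot: [3.142, -0.003, -0.003]
contact_force: [1.2, 1.3, -3.1]
width: 63.9
finger_force: 67.1
clock: 26.3
position: [535.8, 133.5, 240.3]
tool_rot: [-3.141, 0.0, 0.002]
contact_force: [0.7, 0.3, -2.6]
width: 64.2
finger_force: 67.1
clock: 26.68
position: [536.9, 130.9, 240.3]
tool_rot: [3.141, 0.0, 0.0]
contact_force: [0.6, -0.4, -1.1]
width: 64.1
finger_force: 67.2
[536.93194268 130.88622638 240.30995149]
195 392 244 394
```

```bash
python3 -m crank '[[[-1,0.005,-0.04,0.1,0],[-1,0,0,0.2,0],[-1,0,0,0.17,0],[-1,0,0,0.02,0],[-1,0,0,0,0]]]'; python3 -m crank '[[[-1,0,0,0.03,0],[-1,0,0,0.02,0],[-1,0,0,0,0]]]'; python3 -m crank '[[[-1,0,0,0.015,0],[-1,0,0,0,0]]]'
```

```text
clock: 27.35
position: [537.2, 135.6, 191.3]
tool_rot: [3.141, 0.0, 0.002]
contact_force: [0.2, -0.2, -2.1]
width: 64.0
finger_force: 67.2
clock: 27.72
position: [537.4, 135.8, 186.9]
tool_rot: [-3.142, -0.001, 0.002]
contact_force: [0.4, -0.4, -0.2]
width: 64.0
finger_force: 67.4
clock: 27.98
position: [537.8, 135.7, 186.3]
tool_rot: [-3.141, -0.002, 0.002]
contact_force: [-0.1, -1.7, 5.2]
width: 64.0
finger_force: 67.8
```

```bash
python3 -m crank '[[[1,0,0,0.01,0],[1,0,0,0,0],[1,0,0,0,0],[1,0,0,-0.3,0],[1,0,0,-0.6,0]]]'; python3 -m crank '[[[1,0,0,-0.3,0],[1,0,0,0,0],[1,0,0,0,0]]]'
python3 - <<'E'
from fit import *
f=grab('wrist','w12');s=manip.sense();print(s['position'],proj(f,(535.7,134.5,185)))
im=f['image'].astype(int);b=(im.min(2)>215)
c=np.where(b[:,319])[0];r=np.where(b[240,240:400])[0]+240;print('col',c.min(),c.max(),'row',r.min(),r.max())
E
python3 -m crank '[[[1,0.1,0.55,0,0],[1,0.1,0.55,0.1,0],[1,0.1,0.55,0.2,0],[1,0.1,0.55,0.2,0],[1,0.1,0.55,0.2,0]]]'; python3 -m crank '[[[1,0.1,0.55,0.2,0],[1,0.1,0.55,0.1,0],[1,0.1,0.52,0.1,0],[1,0,0,0,0],[1,0,0,0,0]]]'
python3 - <<'E'
from fit import *
f=grab('wrist','w13');s=manip.sense();print(s['position'],proj(f,(618,-302,64)))
im=f['image'].astype(int);b=(im.min(2)>215)
n,l,st,c=cv2.connectedComponentsWithStats(b.astype(np.uint8))
for i in range(1,n):
    if st[i,4]>100: print('b',st[i])
E
```

```text
clock: 28.6
position: [536.2, 135.6, 271.8]
tool_rot: [3.139, 0.005, 0.002]
contact_force: [0.4, 0.2, 0.6]
width: 85.3
finger_force: 0.0
clock: 28.98
position: [537.0, 136.0, 302.7]
tool_rot: [3.141, 0.001, 0.002]
contact_force: [0.2, -0.1, -0.4]
width: 85.4
finger_force: 0.0
[536.89545035 135.91077514 302.27444748] [322.64148533 244.1945554 ]
col 190 285 row 279 364
clock: 29.65
position: [587.2, -140.8, 231.7]
tool_rot: [3.142, 0.002, 0.002]
contact_force: [1.1, 0.9, -0.0]
width: 85.4
finger_force: 0.0
clock: 30.28
position: [617.5, -301.0, 192.4]
tool_rot: [-3.141, 0.002, 0.001]
contact_force: [-0.0, 0.5, 0.3]
width: 85.2
finger_force: 0.0
[ 617.78435935 -300.43513764  193.39131365] [321.94498579 237.79911181]
b [ 282  198   83   79 2851]
```

```bash
python3 -m crank '[[[1,0.005,0.028,0.4,0],[1,0,0,0.5,0],[1,0,0,0.43,0],[1,0,0,0,0],[-1,0,0,0,0]]]'; python3 -m crank '[[[-1,0,0,0,0],[-1,0,0,0,0],[-1,0,0,0,0],[-1,0,0,0,0]]]'
```

```text
clock: 30.95
position: [619.7, -303.7, 63.9]
tool_rot: [3.14, -0.003, 0.003]
contact_force: [-0.6, -0.0, 2.0]
width: 69.6
finger_force: 0.0
clock: 31.45
position: [620.5, -304.3, 65.3]
tool_rot: [3.139, -0.006, 0.002]
contact_force: [0.5, 0.7, 5.8]
width: 63.8
finger_force: 66.9
```

```bash
python3 -m crank '[[[-1,0,0,-0.4,0],[-1,0,0,-0.6,0],[-1,0,0,-0.6,0],[-1,0,0,-0.5,0],[-1,0,0,-0.05,0]]]'; python3 -m crank '[[[-1,-0.1,-0.55,0,0],[-1,-0.1,-0.55,0,0],[-1,-0.1,-0.55,0,0],[-1,-0.1,-0.55,0,0],[-1,-0.1,-0.55,0,0]]]';  python3 -m crank '[[[-1,-0.1,-0.55,0,0],[-1,-0.1,-0.55,0,0],[-1,-0.1,-0.5,0,0],[-1,0,0,0,0],[-1,0,0,0,0]]]'
python3 - <<'E'
from fit import *
f=grab('wrist','w14');s=manip.sense();print(s['position'])
im=f['image'].astype(int);b=(im.min(2)>200)
col=np.where(b[:,318])[0];row=np.where(b[326,:])[0];print(col.min(),col.max(),row.min(),row.max())
E
```

```text
clock: 32.08
position: [619.3, -304.5, 283.0]
tool_rot: [3.138, -0.01, 0.001]
contact_force: [-0.0, 0.6, -2.4]
width: 63.9
finger_force: 67.2
clock: 32.7
position: [567.0, -27.1, 275.2]
tool_rot: [-3.141, 0.001, 0.002]
contact_force: [0.9, -0.4, -1.4]
width: 64.2
finger_force: 67.3
clock: 33.33
position: [537.5, 131.1, 275.4]
tool_rot: [3.141, 0.001, 0.002]
contact_force: [0.6, -0.4, -1.0]
width: 64.0
finger_force: 67.3
[537.64804509 130.54582573 275.57070784]
190 390 245 393
```

```bash
python3 -m crank '[[[-1,0,-0.045,0.1,0],[-1,0,0,0.2,0],[-1,0,0,0.17,0],[-1,0,0,0.02,0],[-1,0,0,0,0]]]'; python3 -m crank '[[[-1,0,0,0.02,0],[-1,0,0,0.015,0],[-1,0,0,0,0]]]'; python3 -m crank '[[[-1,0,0,0.015,0],[-1,0,0,0,0]]]'
```

```text
clock: 34.0
position: [537.9, 135.3, 227.1]
tool_rot: [3.141, -0.0, 0.001]
contact_force: [-0.9, -0.1, -1.9]
width: 64.2
finger_force: 67.3
clock: 34.38
position: [537.8, 135.5, 223.5]
tool_rot: [3.142, -0.0, 0.002]
contact_force: [0.1, -0.1, -1.4]
width: 63.8
finger_force: 67.4
clock: 34.62
position: [538.0, 135.6, 222.6]
tool_rot: [-3.141, -0.001, 0.002]
contact_force: [-0.1, -0.0, 2.6]
width: 63.6
finger_force: 67.7
```

```bash
python3 -m crank '[[[1,0,0,0.01,0],[1,0,0,0,0],[1,0,0,0,0],[1,0,0,-0.3,0],[1,0,0,-0.5,0]]]'; python3 -m crank '[[[1,0.01,-0.5,0,0],[-1,0.01,-0.5,0,0],[-1,0.01,-0.4,0,0],[-1,0,-0.3,0,0],[-1,0,0,0,0]]]'; python3 -m crank '[[[-1,0,0,0,0],[-1,0,0,0,0],[-1,0,0,0,0]]]'
python3 - <<'E'
from fit import *
f=grab('scene','s3');t=grab('top','t3');w=grab('wrist','w15');print(manip.sense()['position'])
a=cv2.resize(f['image'][100:300,260:460],(400,400),interpolation=cv2.INTER_CUBIC)
b=cv2.resize(t['image'][210:330,140:290],(400,320),interpolation=cv2.INTER_CUBIC);b=np.vstack([b,np.zeros((80,400,3),np.uint8)])
cv2.imwrite('pics/c3.png',np.hstack([a,b])[:,:,::-1])
for k in range(6): print(k,proj(f,(535.7,135,16+35.1*k)),proj(w,(535.7,135,220)),proj(w,(541.4,304.2,182)))
E
```

```text
clock: 35.25
position: [537.1, 135.4, 299.8]
tool_rot: [3.14, 0.004, 0.002]
contact_force: [0.6, 0.6, 0.4]
width: 85.2
finger_force: 0.0
clock: 35.88
position: [540.0, 307.4, 299.5]
tool_rot: [3.14, 0.002, 0.004]
contact_force: [0.9, -0.1, -0.1]
width: 12.5
finger_force: 0.0
clock: 36.25
position: [540.6, 304.8, 301.2]
tool_rot: [-3.141, -0.001, 0.001]
contact_force: [0.6, 0.0, 0.7]
width: 0.1
finger_force: 0.0
[540.51666101 305.16964259 301.03462329]
0 [339.26058693 240.32464817] [573.95801194 265.81053076] [321.82072631 241.20698458]
1 [339.38954425 229.57470477] [573.95801194 265.81053076] [321.82072631 241.20698458]
2 [339.52510452 218.15594917] [573.95801194 265.81053076] [321.82072631 241.20698458]
3 [339.66771047 206.00806525] [573.95801194 265.81053076] [321.82072631 241.20698458]
4 [339.81782946 193.06389246] [573.95801194 265.81053076] [321.82072631 241.20698458]
5 [339.97595035 179.24856964] [573.95801194 265.81053076] [321.82072631 241.20698458]
```

View pics/c3.png

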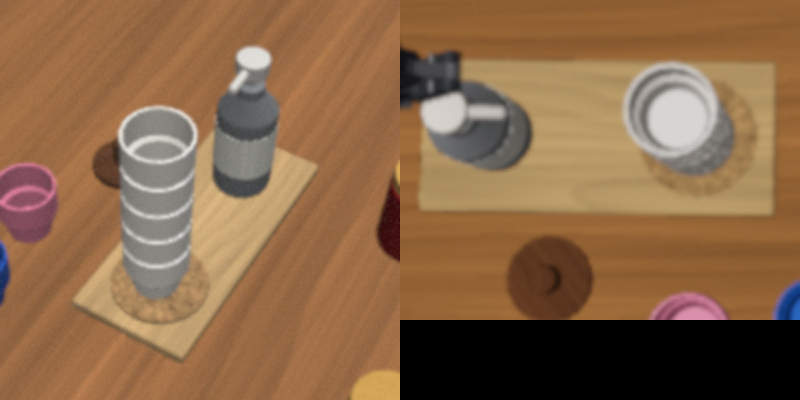

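The stack of five stands straight on the mat, and the fingers are over the cap. Pressing.

```bash
python3 -m crank '[[[-1,0.01,0.01,0.5,0],[-1,0,0,0.4,0],[-1,0,0,0.05,0],[-1,0,0,0.04,0],[-1,0,0,0.04,0]]]'; python3 -m crank '[[[-1,0,0,0.04,0],[-1,0,0,0.02,0],[-1,0,0,0,0],[-1,0,0,0,0]]]'
```

```text
clock: 37.02
position: [542.2, 304.9, 200.1]
tool_rot: [-3.14, -0.003, 0.002]
contact_force: [0.8, 0.0, 2.3]
width: 0.1
finger_force: 1.1
clock: 37.52
position: [542.0, 304.8, 192.8]
tool_rot: [-3.14, -0.002, 0.002]
contact_force: [2.9, 1.4, 5.2]
width: -0.4
finger_force: 2.4
```

```bash
python3 -m crank '[[[-1,0,0,0.02,0],[-1,0,0,0.02,0],[-1,0,0,0.01,0],[-1,0,0,0,0]]]'
```

```text
clock: 38.02
position: [542.1, 304.8, 191.1]
tool_rot: [-3.139, -0.004, 0.002]
contact_force: [-3.6, 0.1, 17.5]
width: -0.1
finger_force: 8.6
```

```bash
python3 -m crank '[[[-1,0,0,-0.1,0],[-1,0,0,-0.2,0],[-1,0,0,-0.4,0],[1,0,0,-0.2,0],[1,0,0,0,0]]]'; python3 -m crank '[[[1,-0.41,0.15,0,0],[1,-0.41,0.15,0,0],[1,-0.41,0.15,0,0],[1,0,0,0.3,0],[1,0,0,0.3,0]]]'; python3 -m crank '[[[1,0,0,0,0],[1,0,0,0,0]]]'
python3 - <<'E'
from fit import *
f=grab('wrist','w16');grab('scene','s4');t=grab('top','t4');print(manip.sense()['position'],atz(load('t3'),195.9,314.2,17))
print('pred knob',proj(f,(419.7,259.5,47)),proj(f,(419.7,259.5,17)))
E
```

```text
clock: 38.65
position: [541.5, 304.6, 278.3]
tool_rot: [-3.141, -0.001, 0.002]
contact_force: [0.1, -0.4, 0.0]
width: 35.7
finger_force: 0.0
clock: 39.28
position: [417.4, 259.0, 215.0]
tool_rot: [3.141, 0.002, 0.002]
contact_force: [0.5, 0.2, -0.3]
width: 85.1
finger_force: 0.0
clock: 39.52
position: [418.7, 259.2, 217.5]
tool_rot: [3.141, -0.0, 0.001]
contact_force: [-0.0, 1.0, 0.5]
width: 85.1
finger_force: 0.0
[418.89685811 259.59380313 217.96387835] [419.18765792 257.49375779  17.        ]
pred knob [319.99485794 224.65727881] [319.88415015 217.34270258]
```

View pics/w16.png

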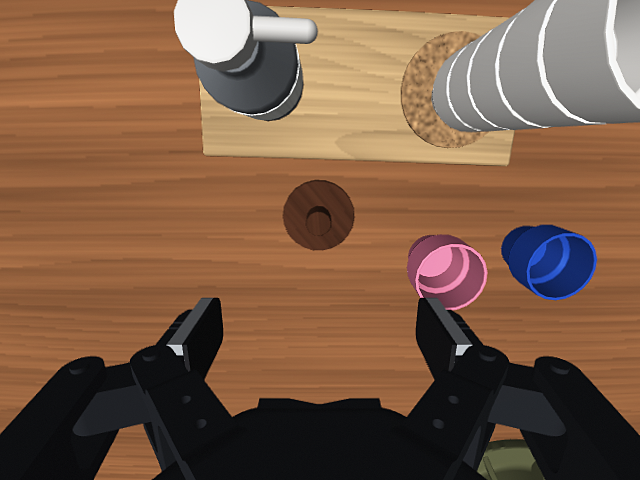

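The lid is where I left it, with the flange at (319,215) and the knob at (318.5,221). Grasping it.

```bash
python3 -m crank '[[[1,0.015,-0.005,0.5,0],[1,0,0,0.6,0],[1,0,0,0.5,0],[1,0,0,0.14,0],[1,0,0,0,0]]]'; python3 -m crank '[[[-1,0,0,0,0],[-1,0,0,0,0],[-1,0,0,0,0],[-1,0,0,0,0],[-1,0,0,0,0]]]';python3 -m crank '[[[-1,0,0,0,0]]]'
```

```text
clock: 40.3
position: [420.6, 260.1, 43.8]
tool_rot: [3.141, -0.001, 0.002]
contact_force: [0.1, 0.3, 1.7]
width: 85.3
finger_force: 0.0
clock: 40.92
position: [420.4, 260.1, 43.7]
tool_rot: [-3.141, -0.001, 0.002]
contact_force: [-1.2, -0.7, 5.1]
width: 22.6
finger_force: 58.9
clock: 41.05
position: [420.5, 260.1, 43.7]
tool_rot: [-3.141, -0.001, 0.002]
contact_force: [-0.7, -0.5, 5.3]
width: 21.6
finger_force: 58.9
```

```bash
python3 -m crank '[[[-1,0,0,-0.3,0],[-1,0,0,-0.6,0],[-1,0,0,-0.6,0],[-1,0,0,-0.6,0],[-1,0,0,-0.5,0]]]'; python3 -m crank '[[[-1,0.29,0.31,0,0],[-1,0.29,0.31,0,0],[-1,0.29,0.31,0,0],[-1,0.285,0.31,0,0],[-1,0,0,0,0]]]'; python3 -m crank '[[[-1,0,0,0,0],[-1,0,0,0,0]]]'
python3 - <<'E'
from fit import *
f=grab('wrist','w17');p=manip.sense()['position'];print(p)
im=f['image'];cv2.imwrite('pics/c4.png',im[150:480,120:520][:,:,::-1])
print('rim box',[proj(f,(535.7+a,135.2+b,220.4)).round(1) for a,b in((33,0),(-33,0),(0,33),(0,-33))])
print('flange box',[proj(f,(p[0]+a,p[1]+b,p[2]-27)).round(1) for a,b in((36,0),(-36,0),(0,36),(0,-36))])
E
```

```text
clock: 41.68
position: [419.9, 259.7, 304.7]
tool_rot: [-3.141, -0.0, 0.002]
contact_force: [0.3, 0.4, -0.3]
width: 22.1
finger_force: 58.9
clock: 42.3
position: [536.7, 134.2, 301.1]
tool_rot: [3.14, 0.003, -0.002]
contact_force: [0.4, 0.7, -0.7]
width: 22.0
finger_force: 59.0
clock: 42.55
position: [535.3, 136.7, 302.8]
tool_rot: [-3.141, 0.0, 0.003]
contact_force: [0.2, -0.2, -0.6]
width: 21.9
finger_force: 59.0
[535.29852904 136.77527957 302.87494692]
rim box [array([323.6, 208.4]), array([323. , 303.5]), array([273. , 257.9]), array([373.6, 258.1])]
flange box [array([321.8, 226.3]), array([321.2, 358.2]), array([249.1, 296.4]), array([393.9, 296.7])]
```

View pics/c4.png

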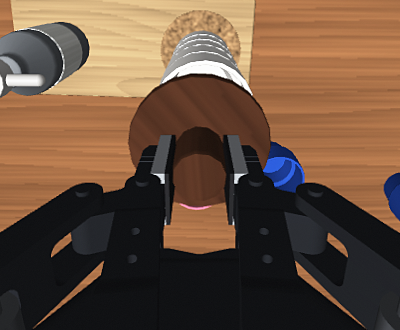

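The lid hangs level and is centred over the stack. Lowering.

```bash
python3 -m crank '[[[-1,0,0.015,0.2,0],[-1,0,0,0.15,0],[-1,0,0,0.05,0],[-1,0,0,0.02,0],[-1,0,0,0,0]]]'; python3 -m crank '[[[-1,0,0,0.02,0],[-1,0,0,0.01,0],[-1,0,0,0,0]]]'
```

```text
clock: 43.22
position: [535.9, 134.6, 261.3]
tool_rot: [-3.142, -0.001, 0.002]
contact_force: [0.3, -0.2, -1.0]
width: 21.8
finger_force: 59.0
clock: 43.6
position: [535.8, 134.5, 258.0]
tool_rot: [-3.142, -0.0, 0.002]
contact_force: [-0.4, -0.1, 0.4]
width: 22.0
finger_force: 59.0
```

```bash
python3 -m crank '[[[-1,0,0,0.015,0],[-1,0,0,0.01,0],[-1,0,0,0,0]]]'
```

```text
clock: 43.98
position: [536.1, 134.7, 256.5]
tool_rot: [-3.141, -0.002, 0.002]
contact_force: [0.1, 1.6, 4.3]
width: 22.4
finger_force: 59.7
```

Contact came at the expected height (256.5). Releasing, backing off and checking.

```bash
python3 -m crank '[[[1,0,0,0,0],[1,0,0,0,0],[1,0,0,0,0],[1,0,0,-0.2,0],[1,0,0,-0.5,0]]]'; python3 -m crank '[[[1,0,0,-0.2,0],[1,-0.3,0.5,0,0],[1,-0.3,0.5,0,0],[1,-0.3,0.5,0,0],[1,0,0.5,0,0]]]'; python3 -m crank '[[[1,0,0,0,0],[1,0,0,0,0],[1,0,0,0,0],[1,0,0,0,0]]]'
python3 - <<'E'
from fit import *
f=grab('scene','s5');t=grab('top','t5')
a=cv2.resize(f['image'][80:300,240:460],(400,400),interpolation=cv2.INTER_CUBIC)
b=cv2.resize(t['image'][210:330,140:290],(400,320),interpolation=cv2.INTER_CUBIC);b=np.vstack([b,np.zeros((80,400,3),np.uint8)])
cv2.imwrite('pics/c5.png',np.hstack([a,b])[:,:,::-1])
print(proj(f,(535.7,135,259)),proj(t,(535.7,135,259)))
E
```

```text
clock: 44.6
position: [534.9, 134.4, 323.2]
tool_rot: [3.139, 0.005, 0.002]
contact_force: [1.7, 0.2, 0.2]
width: 85.5
finger_force: 0.0
clock: 45.22
position: [444.6, -67.0, 346.8]
tool_rot: [-3.141, -0.003, 0.003]
contact_force: [1.1, 0.1, 0.6]
width: 84.9
finger_force: 0.0
clock: 45.72
position: [446.3, -64.8, 345.1]
tool_rot: [3.141, 0.0, 0.003]
contact_force: [1.5, -0.9, 0.6]
width: 85.3
finger_force: 0.0
[340.30437828 149.91704651] [237.33844898 246.86951141]
```

View pics/c5.png

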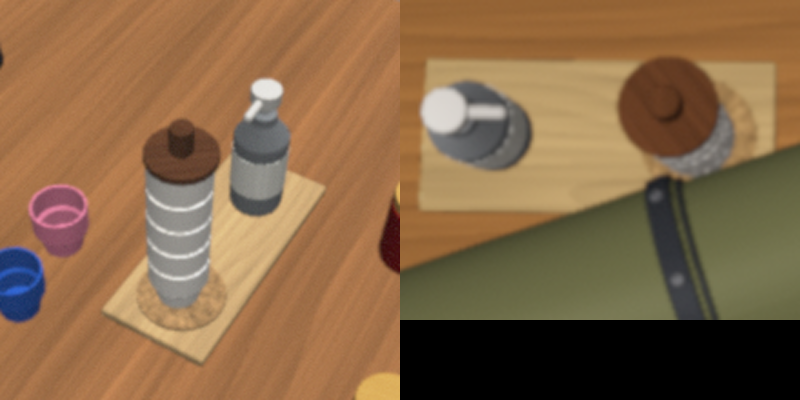

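The knob top is at (339.5,149.5), against (340.3,149.9) predicted for a seated lid. The lid is level and the cap is up.

```bash
python3 -c "
from bench import manip
print(manip.sign_off())"
```

```text
the job is handed in; nothing more can be done
None
```

The job is handed in with no verdict shown: the last pictures show all five white pots nested on the cork mat, the nozzle cap back up after one full press, and the lid seated level on the top pot; I kept the arm clear of the full jars.

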